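# Shim the rocking kitchen scale

### The arm

A 6-joint arm with a two-finger parallel gripper is mounted at the origin on a cart in front of the work surface, level with it; the furniture and walls round the work are solid. World frame = base frame: x ahead of the robot, y to its left, z up, the work surface at z = 0. Lengths are in m, angles in rad, forces in N, time in s.
With the tool pointing down it reaches from about 0.375 to 0.75 m from the base axis. Payload 9 kg.
Tool frame: the origin (TCP) lies at the centre of the arm's flange, where the gripper is bolted on; the fingertips stand 173 mm ahead of it and the grasp point (between the pads) lies 155 mm ahead of it; z points along the fingers, y is the line along which they close (so a half turn about z gives the same grasp; the last joint's range is limited). The gripper opens to 85 mm and grips with 20 to 120 N. Pads are 22 mm wide; open, the fingers measure 114 mm over their backs; the gripper's body (76 mm by 85 mm) begins 54 mm behind the grasp point. The pads swing forward as they close: fully open they stand 13 mm farther back than shut.
Start: joints at [-1.5, 0.104, 0.097, 1.564, 0, 1.353], TCP at [0.171, -0.575, 0.405] pointing down, gripper open.
Joint ranges: [-2.99, 2.99], [-0.84, 1.86], [-1.1, 1.16], [-1.84, 2.11], [-1.51, 1.56], [-3.14, 3.14]. Speed limits (rad/s): [2.22, 2.22, 2.57, 3.14, 3.14, 3.14].

### API

Orientations are given as a rotation vector (axis times angle).
In Python, from workcell import r, capture, camera_info, order gives the robot as it stands. The module is installed in compiled form; this text tells all that it offers.
- The arm moves only by the tool apply_moves, never from a script. Its argument "increments" is one flat list of numbers, 5 for each row, row after row: the finger opening in mm, from 0 to 85.4, then the shift along the tool's x, y, z normalised to -1 to 1, where 1 is 0.3 m, then the turn about the tool's z normalised to -1 to 1, where 1 is pi rad. In form: [claw, x, y, z, yaw, claw, x, y, z, yaw, ...]. A call has exactly 8 rows; each row shifts and turns the commanded pose from where the row before left it, along the tool's axes as they then stand; what a row does not reach is not made up. A row lasts 1/12 s, in which the tool goes at most 41.7 mm and 7.16 degrees, less where a joint would pass 70% of its speed; a pose out of reach is approached as far as the arm can. A call with a number of a shift or a turn outside -1 to 1 is refused whole. A call with a gripper value outside its range is refused whole. The fingers move at their own pace and stop on an object; the grip force is fixed at half the most. Time passes only in rows, so rows that do not move let the fingers close, or fill a call up. It gives the time, the measured TCP pose, the force, the opening and the grip force at its end, in the units of the state.
- r.sense(): the state, without advancing time (a new reading comes with each control period).
- capture(name): name is "side" or "top" or "wrist"; returns the picture (480x640x3 uint8, red, green, blue); there is no depth.
- camera_info(name): a dict with "mtx" (3x3 intrinsics, pixels), "k1" (the pictures are not rectified: a ray, as slopes to the right and down, at radius r is drawn at 1 + k1 r^2 times it, then the intrinsics apply), "R" (3x3) and "t" (3): a world point X has camera coordinates R X + t. Camera axes: x right, y down, z forward; pixel columns grow to the right and rows downward; lengths in m; the calibration is good to about 2 mm. A picture is of the moment at which its call begins: read the wrist's pose just before it. camera_info takes no time and is no camera call; for the wrist camera it gives the pose at the moment of the call.
- order.hand_in(): hands the job in; it is judged then, once.
The state is a dict: "clock": time; "q": joint angles; "joint_vel": joint speeds; "effort": joint torques, N m; "eef_pos": TCP position; "ee_rot": TCP orientation; "force": force on the tool from outside, world axes, zero at the start; "torque": the same for the moment, N m; "gripper_width": opening from 0.0 (shut) to 1.0 (fully open); "grasp_force": force on a finger pad.
Only numpy, scipy, OpenCV 4.12 (cv2) and the standard library are available. Lean on these libraries where they do the work, as an engineer would, in place of code of your own. Each camera call takes 0.05 s, during which the arm holds its last target. There are 200 camera calls.

### The job

The kitchen scale dips whenever its red zero key is pressed, because the screw foot under that corner has lost its rubber pad. With the fingertips only, push the wooden wedge, thin end first, in from the side under that bare foot until the foot rests snugly on it and the scale still stands level, then press the red zero key all the way down to prove that the corner no longer gives, and let go. Nothing is to be pinched or picked up; do not shove the scale along, and leave the measure on its platform and the other things standing where they are.

Things in the scene. Friction and masses are not known exactly. Their poses are not given: they have to be found in the camera images.
- scale: sage-green loose kitchen scale, 1.8 kg, 170 (x) x 220 (y) mm; underside 20, front panel 46, steel platform (x -34 to +82) 60 mm above the worktop. Origin on the worktop under its middle; z up, -x front (robot side), -y the side of the bare foot (robot's right). Stands level on three rubber-padded feet (at x, y = +-60, +-84 mm); 2 to 3 N on the red key dips the bare-foot corner by 8 mm
- bare_foot (a point): lowest point of the bare domed steel screw end (16 mm across) under the scale's near right corner, at (-60, -84, 8) mm in the scale's frame, 26 mm inside the side face and 25 mm inside the front face; directly beneath the red key
- wedge: loose wooden wedge 130 x 46 mm, 0.12 kg, right of the scale, thin end towards it. Origin mid-underside, +x to the thin end. Top slopes evenly from 20 mm high at the back (x = -65) to 3 mm at the thin end (x = +65): 8 mm high 38 mm from the thin end. Slides with about 1 N; once the foot bears on it the push rises to 5 to 10 N, and every 10 mm more lifts the corner 1.3 mm
- wedge_tip (a point): middle of the wedge's thin end, at its lower edge
- wedge_back (a point): middle of the wedge's upright back face, 20 mm high and 46 mm wide, 10 mm above the worktop
- zero_key (a joint): travel of the red zero key: 0 = up, 0.005 m = fully down; a spring pushes it up with 2 N at the top and 5 N fully down
- key_top (a point): middle of the top of the round red zero key, 26 mm across, 7 mm proud of the front panel (53 mm above the worktop), near the scale's near right corner; pressed straight down
- copper_measure: copper measuring cup with a flat handle, 54 x 115 x 36 mm, standing on the scale's platform; origin in the middle of its underside
- egg_cup: cream egg cup, 47 mm across, 52 mm high, standing right of the scale's rear half; origin under its middle
- salt_shaker: glass salt shaker, 44 mm across, 90 mm high, left of the scale; origin under its middle
- garlic: garlic bulb, 60 mm, left of the scale; origin under its middle

How it is judged:
On the way, in this order (a step that is already met when the one before it is completed fails the run):
1. the bare foot rests on the wedge, key untouched and scale level (contact force between wedge and scale above 0.3 N and angle between scale's own z axis and vertical below 0.012 rad and contact force between the fingers and scale below 0.2 N and y of wedge_tip in the frame of scale above -0.075 m), for 0.2 s.
2. the zero key is pressed fully down while the scale stays level on the wedge (value of joint zero_key above 0.0042 m and angle between scale's own z axis and vertical below 0.012 rad and contact force between wedge and scale above 2 N), for 0.2 s.
At the end, for the whole second after the job is handed in: The bare foot bears on the wedge (over 0.2 N), whose thin end reaches 9 mm or more past the foot; the scale leans under 0.012 rad (1 to 2 mm at that corner) within 25 mm of its start, all at rest, the measure still on the platform and the key up again (value of joint zero_key below 0.001 m and angle between scale's own z axis and vertical below 0.012 rad and contact force between wedge and scale above 0.2 N and y of wedge_tip in the frame of scale above -0.075 m and distance of scale from where it was at the start of the episode below 0.025 m and linear speed of each of scale, wedge below 0.01 m/s and z of copper_measure in the frame of scale above 0.055 m); the robot touches nothing.
It fails at once if the wedge is lifted or tipped (height (world z) of wedge above 0.015 m or angle between wedge's own z axis and vertical above 0.2 rad).
It fails at once if the wedge is pinched or rammed (more than 30 N from the fingers) (contact force between the fingers and wedge above 30 N).
It fails at once if the scale is shoved more than 30 mm, lifted or tipped (distance of scale from where it was at the start of the episode above 0.03 m or angle between scale's own z axis and vertical above 0.13 rad or height (world z) of scale above 0.015 m).
It fails at once if the measure is moved on the platform, or taken or knocked off it (distance of copper_measure from where it was at the start of the episode above 0.04 m).
It fails at once if the egg cup, salt shaker or garlic is moved by more than 25 mm (distance of any of egg_cup, salt_shaker, garlic from where it was at the start of the episode above 0.025 m).
It also fails if it takes over 48 s, if anything falls off the work surface, if the arm or the gripper's body presses on something with over 40 N, if the wrist force passes 120 N, or if a joint passes its speed limit or range.

## Working session

There is one attempt and no reset: what is moved stays moved. The work goes in short steps, Python scripts to look and compute and a tool call to move; the robot and the scene stay as the last step left them, time stands still between calls to the robot, and variables do not carry over. Pictures are saved under pics/ and viewed, at most 10 in all, crops included, and the job is handed in when it is done.

Besides the shell and the picture viewer there is one more tool, called after "Call:" as name(argument=value, ...) on one line, values as JSON. apply_moves: Moves the arm, as the interface text tells. Its arguments: {"type":"object","properties":{"increments":{"type":"array","items":{"type":"number"}}},"required":["increments"]}

```bash
mkdir -p pics
cat > h.py <<'E'
import numpy as np, cv2
from workcell import r, capture, camera_info, order
from scipy.spatial.transform import Rotation as Ro
def ray(info,px):
    K=np.array(info["mtx"]);d=np.array([(px[0]-K[0,2])/K[0,0],(px[1]-K[1,2])/K[1,1]]);u=d.copy()
    for _ in range(20): u=d/(1+info["k1"]*(u@u))
    R=np.array(info["R"]);t=np.array(info["t"])
    return -R.T@t, R.T@np.array([u[0],u[1],1])
def plane(info,px,z):
    o,d=ray(info,px); return o+d*(z-o[2])/d[2]
def proj(info,X):
    c=np.array(info["R"])@np.array(X)+np.array(info["t"]);u=c[:2]/c[2];u=u*(1+info["k1"]*(u@u))
    K=np.array(info["mtx"]);return np.array([K[0,0]*u[0]+K[0,2],K[1,1]*u[1]+K[1,2]])
def save(n,im): cv2.imwrite(f"pics/{n}.png",im[:,:,::-1])
E
python3 - <<'E'
from h import *
s=r.sense();print(s)
print(Ro.from_rotvec(s["ee_rot"]).as_matrix().round(3))
for n in("top","side"):
    save(n+"0",capture(n)); i=camera_info(n); print(n,-np.array(i["R"]).T@i["t"])
E
```

```text
{'clock': 0.0, 'q': array([-1.49967739e+00,  1.04679671e-01,  9.64717478e-02,  1.56389935e+00,
        2.78062547e-07,  1.35307620e+00]), 'joint_vel': array([-1.97169607e-05,  2.89455270e-04, -8.06069298e-04, -5.78493240e-04,
        2.05479968e-04,  5.92970590e-04]), 'effort': array([ 1.80735988e-03, -5.56927085e+01,  5.03654158e+01,  1.67284539e-02,
       -1.55763646e-04,  9.20707606e-06]), 'eef_pos': array([ 0.17089347, -0.57503531,  0.40393503]), 'ee_rot': array([-3.10759366e+00, -4.51943658e-01, -1.51180459e-04]), 'force': array([ 0.51813798, -0.66220959, -0.32856273]), 'torque': array([0.04555308, 0.0055213 , 0.02745085]), 'grasp_force': 0.0, 'gripper_width': 1.0000527044880057}
[[ 0.959  0.285 -0.   ]
 [ 0.285 -0.959  0.001]
 [ 0.    -0.001 -1.   ]]
top [0.39471852 0.14503359 1.15808564]
side [ 0.55840113 -0.6666724   0.77567751]
```

View pics/top0.png

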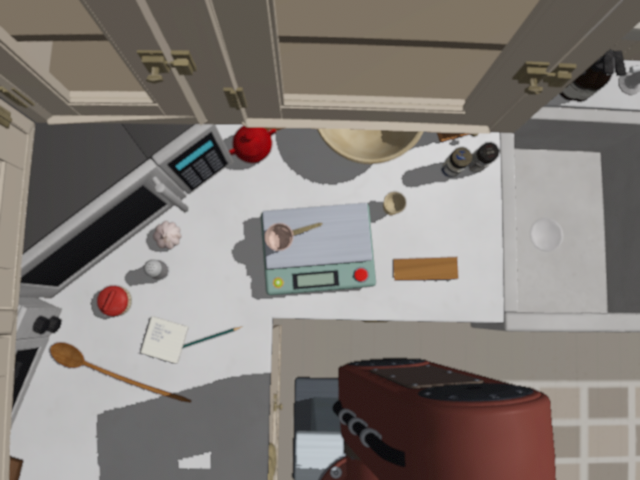

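View pics/side0.png

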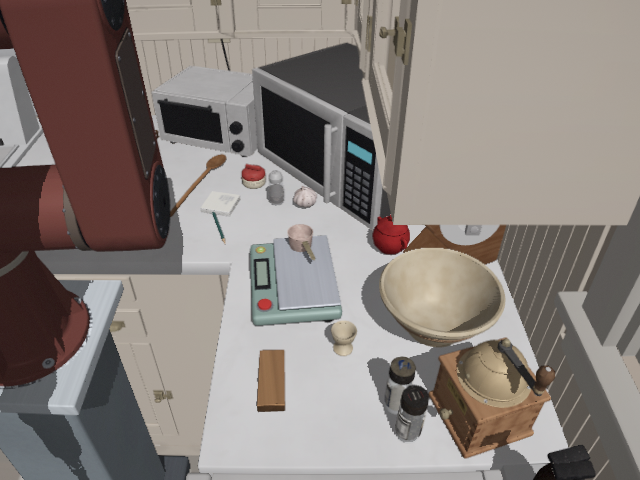

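The top view shows the scale with its red key at about (361,275), the wedge at x 393–458, y 258–282, and the egg cup at (395,203). In the side view the key is at (265,305) and the wedge at (272,380).

```bash
cat > meas.py <<'E'
from h import *
def meas(verbose=True):
    im=capture("top");i=camera_info("top");hsv=cv2.cvtColor(im,cv2.COLOR_RGB2HSV)
    def blob(m,roi):
        x0,y0,x1,y1=roi;z=np.zeros(m.shape,np.uint8);z[y0:y1,x0:x1]=m[y0:y1,x0:x1]*255
        c=max(cv2.findContours(z,cv2.RETR_EXTERNAL,cv2.CHAIN_APPROX_NONE)[0],key=cv2.contourArea);return c
    H,S,V=[hsv[...,k].astype(int) for k in range(3)]
    k=blob(((H<8)|(H>172))&(S>150)&(V>90),(335,255,390,300))
    (u,v),_=cv2.minEnclosingCircle(k); key=plane(i,(u,v),.053)
    w=blob((H>5)&(H<25)&(S>110)&(V>40),(365,240,480,300))
    wb=cv2.boxPoints(cv2.minAreaRect(w)); W=[plane(i,p,.003 if p[0]<w[:,0,0].mean() else .02) for p in wb]
    g=blob((H>45)&(H<95)&(S>35)&(V>60),(240,190,400,310))
    hull=cv2.convexHull(g); gb=cv2.boxPoints(cv2.minAreaRect(g));
    print("key",(u,v),key[:2].round(4)); print("wedge px",wb.round(1).tolist(),"\n",np.array(W)[:,:2].round(4))
    print("scale px",gb.round(1).tolist(),"\n",np.array([plane(i,p,.046)[:2] for p in gb]).round(4))
    return im
if __name__=="__main__":
    meas()
    im=capture("side");i2=camera_info("side");hsv=cv2.cvtColor(im,cv2.COLOR_RGB2HSV)
    H,S,V=[hsv[...,k].astype(int) for k in range(3)]
    m=np.zeros(H.shape,np.uint8);m[285:325,245:285]=((((H<8)|(H>172))&(S>150)&(V>90))*255)[285:325,245:285]
    c=max(cv2.findContours(m,0,1)[0],key=cv2.contourArea);p=cv2.minEnclosingCircle(c)[0];print("side key",p,plane(i2,p,.053))
    m[:]=0;m[340:420,245:300]=(((H>5)&(H<25)&(S>110)&(V>40))*255)[340:420,245:300]
    c=max(cv2.findContours(m,0,1)[0],key=cv2.contourArea);b=cv2.approxPolyDP(c,3,True)[:,0]
    for p in b: print(p,plane(i2,p,0)[:2].round(4),plane(i2,p,.003)[:2].round(4),plane(i2,p,.02)[:2].round(4))
    it=camera_info("top")
    print("egg",plane(it,(395,203),.05),"edge",plane(it,(400,321),0))
E
python3 meas.py
```

```text
key (360.5, 274.5) [0.4688 0.0383]
wedge px [[393.5, 259.5], [456.0, 257.5], [456.6000061035156, 277.8999938964844], [394.1000061035156, 280.0]] 
 [[ 0.5047 -0.0342]
 [ 0.5104 -0.1601]
 [ 0.4685 -0.1613]
 [ 0.4626 -0.0359]]
scale px [[264.5, 267.0], [373.0, 259.8999938964844], [374.79998779296875, 287.3999938964844], [266.29998779296875, 294.5]] 
 [[0.4792 0.2277]
 [0.4988 0.0132]
 [0.4445 0.009 ]
 [0.4252 0.2223]]
side key (264.1337890625, 303.8943786621094) [0.46946337 0.03690893 0.053     ]
[282 350] [ 0.5038 -0.03  ] [ 0.504  -0.0325] [ 0.5052 -0.0464]
[260 351] [ 0.4633 -0.0326] [ 0.4636 -0.035 ] [ 0.4657 -0.0489]
[258 410] [ 0.4687 -0.1591] [ 0.4691 -0.1611] [ 0.471  -0.1722]
[283 410] [ 0.5106 -0.1589] [ 0.5108 -0.1608] [ 0.5118 -0.1719]
egg [ 0.61400892 -0.02937695  0.05      ] edge [ 0.37914268 -0.04916876  0.        ]
```

Call:
apply_moves(increments=[10,0,0,0.02,-0.0273,10,0,0,0.02,-0.0273,10,0,0,0.02,-0.0273,10,0,0,0.02,-0.0273,10,0,0,0.02,-0.0273,10,0,0,0.02,-0.0273,10,0,0,0.02,-0.0273,10,0,0,0.02,-0.0273])

```text
clock: 0.87
eef_pos: [0.1709, -0.5751, 0.3562]
ee_rot: [-2.772, -1.477, -0.0]
force: [-0.5, 0.4, 0.8]
gripper_width: 0.119
grasp_force: 0.0
```

Call:
apply_moves(increments=[10,0,0,0.02,-0.0273,10,0,0,0.02,-0.0273,10,0,0,0.02,-0.0273,10,0,0,0.02,-0.0273,10,0,0,0.02,-0.0273,10,0,0,0.02,-0.0273,10,0,0,0.02,-0.0273,10,0,0,0.02,-0.0273])

```text
clock: 1.53
eef_pos: [0.1709, -0.5751, 0.3082]
ee_rot: [-2.114, -2.324, -0.0]
force: [0.1, -0.4, 0.3]
gripper_width: 0.115
grasp_force: 0.0
```

```bash
cat >> h.py <<'E'
def delta(target):
    s=r.sense();M=Ro.from_rotvec(s["ee_rot"]).as_matrix();d=M.T@(np.array(target)-s["eef_pos"])
    print("t",round(s["clock"],2),"pos",s["eef_pos"].round(4),"az",np.degrees(np.arctan2(M[1,0],M[0,0])).round(2),"F",s["force"].round(1),"w",round(s["gripper_width"],3),"norm d",(d/.3).round(4))
E
python3 -c "
from h import *
delta((.4925,-.200,.30))"
```

```text
t 1.53 pos [ 0.1709 -0.5751  0.3082] az 95.42 F [ 0.1 -0.4  0.3] w 0.115 norm d [1.1435 1.1853 0.0277]
```

Call:
apply_moves(increments=[10,0.0715,0.074,0,0,10,0.0715,0.074,0,0,10,0.0715,0.074,0,0,10,0.0715,0.074,0,0,10,0.0715,0.074,0,0,10,0.0715,0.074,0,0,10,0.0715,0.074,0,0,10,0.0715,0.074,0,0])

```text
clock: 2.2
eef_pos: [0.333, -0.387, 0.3086]
ee_rot: [2.119, 2.319, -0.0]
force: [0.4, -0.7, -0.1]
gripper_width: 0.119
grasp_force: 0.0
```

Call:
apply_moves(increments=[10,0.0715,0.074,0,0,10,0.0715,0.074,0,0,10,0.0715,0.074,0,0,10,0.0715,0.074,0,0,10,0.0715,0.074,0,0,10,0.0715,0.074,0,0,10,0.0715,0.074,0,0,10,0,0,0,0])

```text
clock: 2.87
eef_pos: [0.4757, -0.2212, 0.3086]
ee_rot: [-2.114, -2.323, -0.002]
force: [0.2, -0.1, -0.1]
gripper_width: 0.124
grasp_force: 0.0
```

```bash
python3 -c "
from h import *
delta((.4925,-.200,.179))
save('wrist1',capture('wrist'))"
```

```text
t 2.87 pos [ 0.4757 -0.2212  0.3086] az 95.39 F [ 0.2 -0.1 -0.1] w 0.124 norm d [0.0647 0.062  0.4322]
```

View pics/wrist1.png

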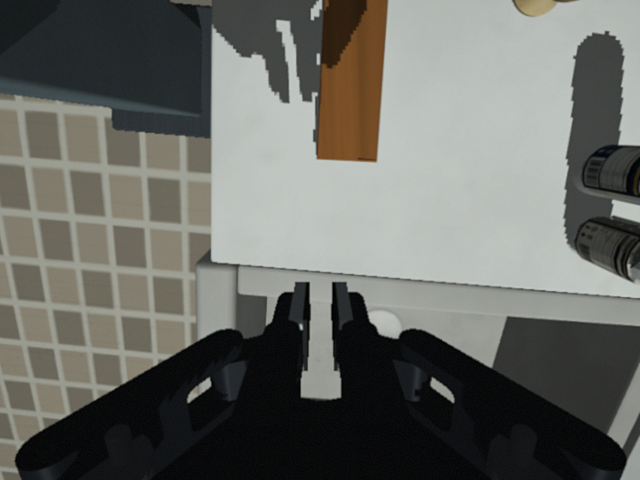

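The wrist view shows the wedge's back edge from (317,159) to (377,161), and the worktop's right edge at about row 265–290.

```bash
python3 -c "
from h import *
i=camera_info('wrist')
for p in [(317,159),(377,161),(323,20),(386,20)]: print(p,plane(i,p,.02)[:2].round(4),plane(i,p,0)[:2].round(4))
for p in [(320,270)]: print('edge',plane(i,p,0)[:2])
print(proj(i,(.4957,-.19,.01)))
"
```

```text
(317, 159) [ 0.4668 -0.1655] [ 0.4667 -0.1668]
(377, 161) [ 0.5121 -0.1627] [ 0.5155 -0.1637]
(323, 20) [ 0.4624 -0.0725] [ 0.4619 -0.0665]
(386, 20) [ 0.5052 -0.0683] [ 0.5081 -0.062 ]
edge [ 0.47821305 -0.26323893]
[350.07949844 192.60004251]
```

Call:
apply_moves(increments=[10,0.04,0.028,0,0,10,0.041,0.027,0,0,10,0,0,0.08,0,10,0,0,0.08,0,10,0,0,0.08,0,10,0,0,0.08,0,10,0,0,0.08,0,10,0,0,0,0])

```text
clock: 3.58
eef_pos: [0.4854, -0.1985, 0.1838]
ee_rot: [-2.115, -2.313, 0.002]
force: [-1.2, 0.4, -0.3]
gripper_width: 0.116
grasp_force: 0.0
```

```bash
python3 -c "
from h import *
delta((.4905,-.175,.179))
"
```

```text
t 3.58 pos [ 0.4854 -0.1985  0.1838] az 95.11 F [-1.2  0.4 -0.3] w 0.116 norm d [0.0764 0.0239 0.0163]
```

Call:
apply_moves(increments=[10,0.01,0.01,0.01,0,10,0.02,0.005,0.004,0,10,0.02,0,0,0,10,0.02,0,0,0,10,0.02,0,0,0,10,0.02,0,0,0,10,0.02,0,0,0,10,0.02,0,0,0])

```text
clock: 4.25
eef_pos: [0.4883, -0.1532, 0.1849]
ee_rot: [2.118, 2.319, -0.0]
force: [0.2, -1.3, 1.2]
gripper_width: 0.115
grasp_force: 0.5
```

Call:
apply_moves(increments=[10,0.02,0,0,0,10,0.02,0,0,0,10,0.02,0,0,0,10,0.02,0,0,0,10,0.02,0,0,0,10,0.02,0,0,0,10,0.01,0,0,0,10,0,0,0,0])

```text
clock: 4.92
eef_pos: [0.4845, -0.1142, 0.1843]
ee_rot: [-2.118, -2.32, -0.0]
force: [-0.6, 0.3, 0.8]
gripper_width: 0.118
grasp_force: 0.0
```

```bash
python3 -c "
from h import *
delta((.4783,-.064,.179))
save('wrist2',capture('wrist'))
from meas import *
im=meas(); save('top2',cv2.resize(im[180:330,240:480],None,fx=3,fy=3))"
```

```text
t 4.92 pos [ 0.4845 -0.1142  0.1843] az 95.21 F [-0.6  0.3  0.8] w 0.118 norm d [ 0.1685 -0.0055  0.0179]
key (360.688232421875, 274.4294128417969) [0.469 0.038]
wedge px [[374.70001220703125, 262.70001220703125], [427.5, 259.29998779296875], [428.79998779296875, 280.1000061035156], [376.1000061035156, 283.5]] 
 [[ 0.4972  0.0045]
 [ 0.5052 -0.1013]
 [ 0.4629 -0.1041]
 [ 0.4544  0.0013]]
scale px [[264.79998779296875, 268.0], [373.1000061035156, 260.79998779296875], [374.8999938964844, 286.79998779296875], [266.5, 294.0]] 
 [[0.4773 0.2269]
 [0.4971 0.013 ]
 [0.4457 0.0089]
 [0.4262 0.2218]]
```

View pics/wrist2.png

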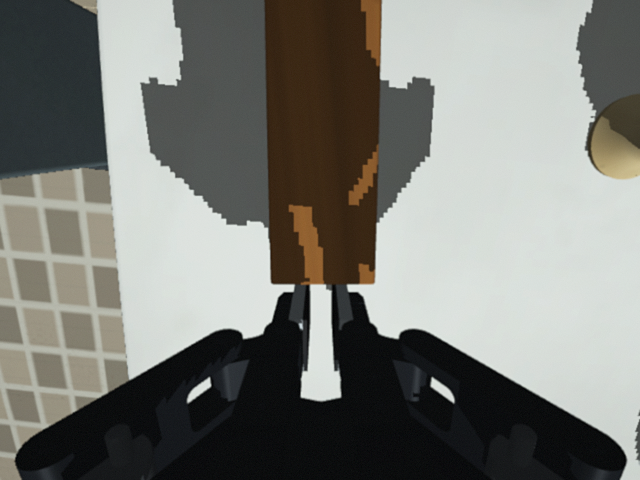

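The wrist view shows both fingers flush and centred on the wedge's back (edge from (270,283) to (374,283)).

Call:
apply_moves(increments=[10,-0.005,0,0.008,0,10,0,0,0.007,0,10,0.02,0,0,0,10,0.02,0,0,0,10,0.02,-0.001,0,0,10,0.02,-0.001,0,0,10,0.02,-0.001,0,0,10,0.02,-0.001,0,0])

```text
clock: 5.68
eef_pos: [0.4803, -0.0799, 0.18]
ee_rot: [2.119, 2.32, -0.0]
force: [0.1, -0.4, -0.2]
gripper_width: 0.118
grasp_force: 0.2
```

Call:
apply_moves(increments=[10,0.01,0,0,0,10,0.005,0,0,0,10,0.003,0,0,0,10,0.002,0,0,0,10,0,0,0,0,10,0,0,0,0,10,0,0,0,0,10,0,0,0,0])

```text
clock: 6.35
eef_pos: [0.4799, -0.0749, 0.18]
ee_rot: [2.119, 2.319, -0.0]
force: [-0.3, -0.9, -0.2]
gripper_width: 0.119
grasp_force: 0.0
```

```bash
python3 -c "
from h import *
delta((.4783,-.064,.179))
from meas import *
im=meas()"
```

```text
t 6.35 pos [ 0.4799 -0.0749  0.18  ] az 95.16 F [-0.3 -0.9 -0.2] w 0.119 norm d [ 0.0366 -0.0019  0.0033]
key (360.68182373046875, 274.31817626953125) [0.4692 0.038 ]
wedge px [[374.8999938964844, 263.3999938964844], [409.3999938964844, 261.8999938964844], [410.29998779296875, 282.20001220703125], [375.79998779296875, 283.70001220703125]] 
 [[ 0.4958  0.0041]
 [ 0.4991 -0.0642]
 [ 0.4578 -0.0662]
 [ 0.454   0.0018]]
scale px [[264.6000061035156, 268.0], [373.0, 260.0], [374.8999938964844, 286.0], [266.6000061035156, 294.1000061035156]] 
 [[0.4772 0.2273]
 [0.4986 0.0132]
 [0.4472 0.0088]
 [0.4261 0.2217]]
```

Call:
apply_moves(increments=[10,0.005,0,0,0,10,0.005,0,0,0,10,0.005,0,0,0,10,0.005,0,0,0,10,0.005,0,0,0,10,0,0,0,0,10,0,0,0,0,10,0,0,0,0])

```text
clock: 7.07
eef_pos: [0.4792, -0.0672, 0.18]
ee_rot: [-2.119, -2.32, -0.0]
force: [0.6, -0.1, 0.0]
gripper_width: 0.117
grasp_force: 0.0
```

Call:
apply_moves(increments=[10,0.002,0,0,0,10,0.002,0,0,0,10,0.002,0,0,0,10,0.002,0,0,0,10,0,0,0,0,10,0,0,0,0,10,0,0,0,0,10,0,0,0,0])

```text
clock: 7.73
eef_pos: [0.479, -0.065, 0.18]
ee_rot: [2.119, 2.319, -0.0]
force: [0.3, -4.9, -1.7]
gripper_width: 0.122
grasp_force: 2.3
```

Call:
apply_moves(increments=[10,0.002,0,0,0,10,0.002,0,0,0,10,0.002,0,0,0,10,0.002,0,0,0,10,0,0,0,0,10,0,0,0,0,10,0,0,0,0,10,0,0,0,0])

```text
clock: 8.4
eef_pos: [0.4788, -0.0626, 0.18]
ee_rot: [2.119, 2.319, -0.0]
force: [-0.3, -5.1, -1.3]
gripper_width: 0.119
grasp_force: 2.5
```

```bash
python3 -c "
from h import *
delta((.4783,-.064,.179))
from meas import *
im=meas()"
```

```text
t 8.4 pos [ 0.4788 -0.0626  0.18  ] az 95.17 F [-0.3 -5.1 -1.3] w 0.119 norm d [-0.0046 -0.002   0.0034]
key (360.68182373046875, 274.31817626953125) [0.4692 0.038 ]
wedge px [[374.79998779296875, 263.29998779296875], [402.3999938964844, 260.79998779296875], [404.29998779296875, 281.79998779296875], [376.79998779296875, 284.29998779296875]] 
 [[ 4.960e-01  4.300e-03]
 [ 5.010e-01 -4.990e-02]
 [ 4.584e-01 -5.400e-02]
 [ 4.529e-01 -2.000e-04]]
scale px [[264.29998779296875, 268.1000061035156], [373.0, 257.0], [375.79998779296875, 284.8999938964844], [267.1000061035156, 296.0]] 
 [[0.4771 0.228 ]
 [0.5046 0.0133]
 [0.4495 0.007 ]
 [0.4224 0.2205]]
```

Call:
apply_moves(increments=[10,0.002,0,0,0,10,0.002,0,0,0,10,0,0,0,0,10,0,0,0,0,10,0,0,0,0,10,-0.005,0,0,0,10,-0.02,0,0,0,10,-0.04,0,0,0])

```text
clock: 9.12
eef_pos: [0.4802, -0.0803, 0.1798]
ee_rot: [-2.116, -2.32, -0.001]
force: [0.4, -0.6, -0.2]
gripper_width: 0.123
grasp_force: 0.0
```

Call:
apply_moves(increments=[0,0,0,-0.04,0,0,0,0,-0.08,0,0,0,0,-0.08,0,0,0,0,-0.08,0,0,0,0,-0.08,0,0,0,0,0,0,0,0,0,0,0,0,0,0,0,0])

```text
clock: 9.78
eef_pos: [0.4803, -0.0809, 0.288]
ee_rot: [-2.119, -2.319, -0.0]
force: [-0.4, 0.4, -0.4]
gripper_width: -0.001
grasp_force: 0.0
```

```bash
python3 -c "
from h import *
delta((.469,.0375,.24))
save('wrist3',capture('wrist'))
from meas import *
im=meas(); save('side3',cv2.resize(capture('side')[240:400,200:360],None,fx=3.5,fy=3.5))"
```

```text
t 9.78 pos [ 0.4803 -0.0809  0.288 ] az 95.15 F [-0.4  0.4 -0.4] w -0.001 norm d [ 0.3966 -0.0022  0.1602]
key (360.5769348144531, 274.3461608886719) [0.4691 0.0382]
wedge px [[375.0, 263.0], [402.0, 263.0], [402.0, 283.0], [375.0, 283.0]] 
 [[ 0.4966  0.0039]
 [ 0.4964 -0.049 ]
 [ 0.4558 -0.0493]
 [ 0.4554  0.0035]]
scale px [[264.3999938964844, 268.1000061035156], [372.20001220703125, 258.0], [374.79998779296875, 285.20001220703125], [267.0, 295.29998779296875]] 
 [[0.4772 0.2276]
 [0.5026 0.0148]
 [0.4489 0.0092]
 [0.4238 0.2208]]
```

View pics/side3.png

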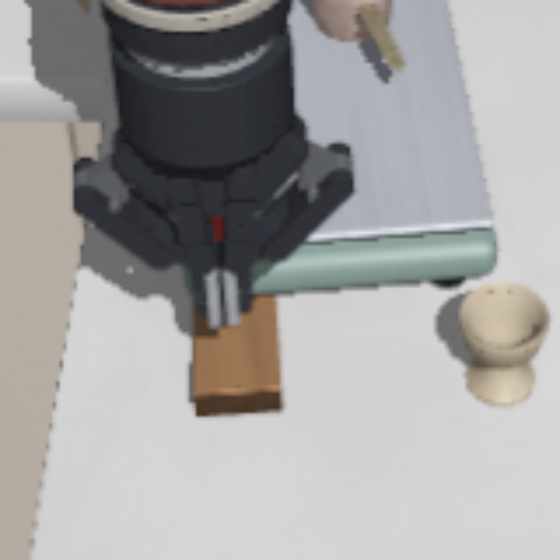

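View pics/wrist3.png

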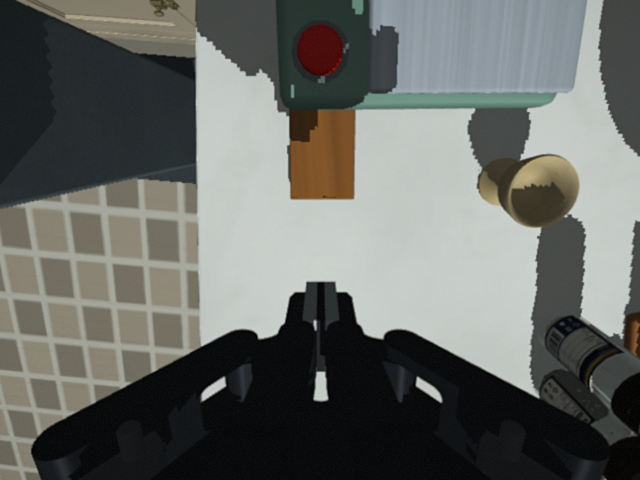

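The wedge sits under the near right corner, with its back edge at (290–354,198) in the wrist view. The key is at (320,50), straight ahead of the fingers, and nothing else has moved.

Call:
apply_moves(increments=[0,0.066,-0.0005,0,0,0,0.066,-0.0005,0,0,0,0.066,-0.0005,0,0,0,0.066,0,0,0,0,0.066,0,0,0,0,0.066,0,0,0,0,0,0,0.08,0,0,0,0,0.08,0])

```text
clock: 10.6
eef_pos: [0.4695, 0.0386, 0.2399]
ee_rot: [2.116, 2.32, 0.002]
force: [0.8, 0.1, -0.8]
gripper_width: -0.001
grasp_force: 0.0
```

Call:
apply_moves(increments=[0,0,0,0.01,0,0,0,0,0.005,0,0,0,0,0,0,0,0,0,0,0,0,0,0,0,0,0,0,0,0,0,0,0,0,0,0,0,0,0,0,0])

```text
clock: 11.27
eef_pos: [0.4694, 0.0374, 0.2359]
ee_rot: [2.119, 2.319, 0.0]
force: [-0.1, -0.3, -0.1]
gripper_width: -0.002
grasp_force: 0.0
```

```bash
python3 -c "
from h import *
delta((.469,.0378,.226))
save('side4',cv2.resize(capture('side')[240:400,200:360],None,fx=3.5,fy=3.5))"
```

```text
t 11.27 pos [0.4694 0.0374 0.2359] az 95.16 F [-0.1 -0.3 -0.1] w -0.002 norm d [ 0.0013 -0.0013  0.033 ]
```

View pics/side4.png

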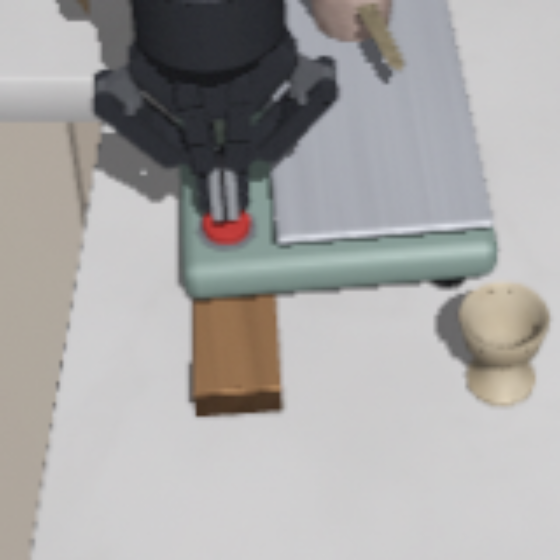

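The closed fingertips hang just above the key's centre, key at (226,225) in the crop.

Call:
apply_moves(increments=[0,0,0,0.01,0,0,0,0,0.01,0,0,0,0,0.007,0,0,0,0,0.006,0,0,0,0,0.005,0,0,0,0,0.004,0,0,0,0,0,0,0,0,0,0,0])

```text
clock: 11.98
eef_pos: [0.4692, 0.0375, 0.223]
ee_rot: [-2.119, -2.319, 0.0]
force: [-2.1, 0.0, 4.1]
gripper_width: -0.004
grasp_force: 2.0
```

Call:
apply_moves(increments=[0,0,0,0.002,0,0,0,0,0.002,0,0,0,0,0.002,0,0,0,0,0.001,0,0,0,0,0,0,0,0,0,0,0,0,0,0,0,0,0,0,0,0,0])

```text
clock: 12.65
eef_pos: [0.4693, 0.0375, 0.2215]
ee_rot: [2.119, 2.319, -0.0]
force: [-6.3, 0.5, 11.0]
gripper_width: 0.002
grasp_force: 5.8
```

```bash
python3 -c "
from h import *
delta((.469,.0378,.226))
a=cv2.resize(capture('side')[260:340,225:305],None,fx=7,fy=7,interpolation=2)
save('side5',a)"
```

```text
t 12.65 pos [0.4693 0.0375 0.2215] az 95.17 F [-6.3  0.5 11. ] w 0.002 norm d [ 0.0009 -0.0008 -0.015 ]
```

View pics/side5.png

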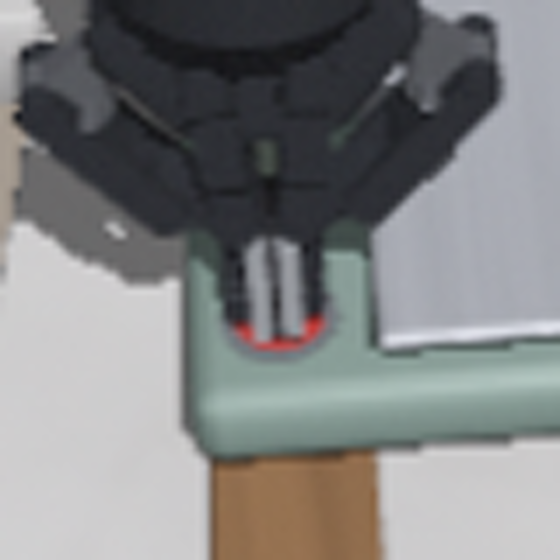

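The fingertips hold the key down (crop (275,335)) and stay clear of the platform edge. The 11 N reading is well above the 5 N spring, so the key is at its stop. Now I'll release.

Call:
apply_moves(increments=[0,0,0,-0.005,0,0,0,0,-0.007,0,0,0,0,-0.01,0,0,0,0,-0.02,0,0,0,0,-0.08,0,0,0,0,-0.08,0,0,0,0,-0.08,0,0,0,0,-0.04,0])

```text
clock: 13.37
eef_pos: [0.4698, 0.0375, 0.3205]
ee_rot: [2.117, 2.317, 0.003]
force: [0.3, 0.7, 0.1]
gripper_width: 0.003
grasp_force: 0.0
```

Call:
apply_moves(increments=[0,-0.06,0,0,0,0,-0.1,0,0,0,0,-0.1,0,0,0,0,-0.1,0,0,0,0,-0.1,0,0,0,0,-0.05,0,0,0,0,0,0,0,0,0,0,0,0,0])

```text
clock: 14.03
eef_pos: [0.4829, -0.1153, 0.3169]
ee_rot: [-2.12, -2.317, -0.0]
force: [-0.0, 0.2, -0.4]
gripper_width: -0.001
grasp_force: 0.0
```

```bash
python3 -c "
from h import *
delta((.469,.0378,.226))
from meas import *
im=meas()
save('side6',cv2.resize(capture('side')[230:430,190:390],None,fx=2.8,fy=2.8))"
```

```text
t 14.03 pos [ 0.4829 -0.1153  0.3169] az 95.07 F [-0.   0.2 -0.4] w -0.001 norm d [ 0.5122 -0.0009  0.3034]
key (360.5, 274.31817626953125) [0.4692 0.0383]
wedge px [[374.6000061035156, 263.79998779296875], [401.29998779296875, 262.3999938964844], [402.3999938964844, 282.70001220703125], [375.6000061035156, 284.1000061035156]] 
 [[ 0.495   0.0048]
 [ 0.4977 -0.0476]
 [ 0.4564 -0.05  ]
 [ 0.4532  0.0021]]
scale px [[264.29998779296875, 268.1000061035156], [372.0, 257.0], [374.8999938964844, 285.1000061035156], [267.1000061035156, 296.20001220703125]] 
 [[0.4771 0.228 ]
 [0.5046 0.0152]
 [0.4491 0.0088]
 [0.422  0.2205]]
```

View pics/side6.png

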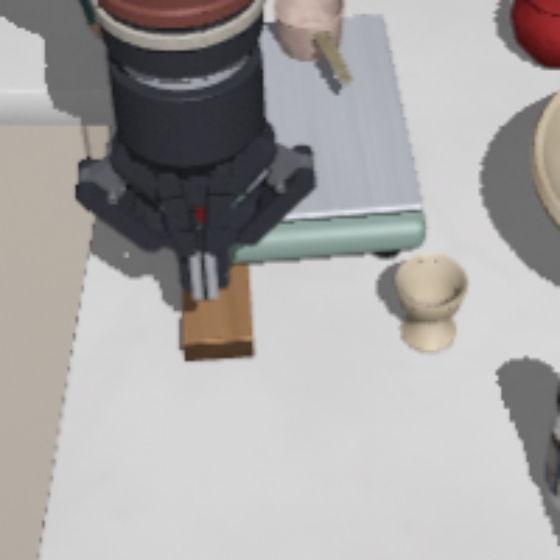

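The wedge stays in place under the corner (back edge near (218,350) in the crop), the scale and egg cup have not moved, and the arm is clear.

```bash
python3 -c "
from h import *
print(order.hand_in())"
```

```text
the job is handed in; nothing more can be done
None
```

I pushed the wedge in until the bare foot rested on it, pressed the red key down with about 11 N and let go, then handed the job in at about 14 s; the cameras showed the scale and wedge unmoved afterwards, but the hand-in returned no verdict.

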